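# Check a reground cutter and hold it slanted over the light pad

## Robot

A 7-joint arm with a two-finger parallel gripper is mounted at the origin on the work surface. World frame = base frame: x ahead of the robot, y to its left, z up, the work surface at z = 0. Lengths are in m, angles in rad, forces in N, time in s.
With the tool pointing down it reaches from about 0.4 to 0.925 m from the base axis. Payload 4.1 kg.
Tool frame: the origin (TCP) lies on the centre line of the jaws, within the pads' length; the fingertips stand 8 mm ahead of it and the grasp point (between the pads) lies 11 mm behind it; z points along the fingers, y is the line along which they close (so a half turn about z gives the same grasp; the last joint's range is limited). The gripper opens to 85 mm and grips with 20 to 120 N. Pads are 22 mm wide; open, the fingers measure 114 mm over their backs; the gripper's body (76 mm by 85 mm) begins 54 mm behind the grasp point. The pads swing forward as they close: fully open they stand 13 mm farther back than shut.
Start: joints at [-1.408, 0.398, 0.045, 1.537, -0.019, 1.207, -0.051], TCP at [0.168, 0.628, 0.239] pointing down, gripper open.
Joint ranges: [-2.82, 2.82], [-0.49, 2.23], [-1.37, 1.46], [0, 2.46], [-1.36, 4.5], [0.23, 2], [-2.94, 2.94]. Speed limits (rad/s): [2.57, 2.57, 3.14, 3.14, 3.14, 3.14, 3.14].

## Interface

Orientations are given as a 3x3 rotation matrix whose columns are the frame's x, y, z axes.
In Python, from station import manip, eyes, ticket gives the robot as it stands.
- The arm moves only by the shell command python3 -m inch 'ROWS' [OPENING] [FORCE]. ROWS is a JSON object of lists of equal length, an entry for each row: "slide": the shift along the tool's x, y, z in units of 50 mm (1.0 is 50 mm), a list of three; "dr": the turn, a rotation vector about the tool's x, y, z in rad, a list of three. In form: {"slide": [[x, y, z], ...], "dr": [[wx, wy, wz], ...]}. A call has 1 to 8 rows; each row is the pose to reach, as a shift and turn from the pose commanded when the call began, along the tool's axes at that moment; what a row does not reach only later rows make up. A row lasts 1/8 s, in which the tool goes at most 62.5 mm and 10.7 degrees, less where a joint would pass 70% of its speed; a pose out of reach is approached as far as the arm can. A call with a gripper value outside its range is refused whole. OPENING is the closure, from 0 (fully open) to 1 (shut), set as the call begins (- or left out, the last holds). The fingers move at their own pace and stop on an object; FORCE is the grip in N (left out, the last holds). Time passes only in rows, so rows that repeat a pose let the fingers close. It gives the time, the measured TCP pose, the force, the opening and the grip force at its end, in the units of the state.
- manip.get_obs(): the state, without advancing time (a new reading comes with each control period).
- eyes.get_image(name): name is "side" or "top" or "wrist"; returns the picture (480x640x3 uint8, red, green, blue); there is no depth.
- eyes.calibration(name): a dict with "fx", "fy", "cx", "cy" (pixels), "position" and "rotation" of the camera in the world. Camera axes: x right, y down, z forward; pixel columns grow to the right and rows downward; lengths in m; the calibration is good to about 2 mm. A picture is of the moment at which its call begins: read the wrist's pose just before it. calibration takes no time and is no camera call; for the wrist camera it gives the pose at the moment of the call.
- ticket.finish_job(): hands the job in; it is judged then, once.
The state is a dict: "time_s": time; "q": joint angles; "qvel": joint speeds; "tau": joint torques, N m; "tcp_pos": TCP position; "tcp_rot": TCP orientation; "ft_force": force on the tool from outside, world axes, zero at the start; "wrist_torque": the same for the moment, N m; "finger_gap": finger opening in m; "finger_force": force on a finger pad.
Only numpy, scipy, OpenCV 4.12 (cv2) and the standard library are available. Lean on these libraries where they do the work, as an engineer would, in place of code of your own. Each camera call takes 0.05 s, during which the arm holds its last target. There are 200 camera calls.

## Task

Swing the check nest's clamp arm over so that it rests down on the cutter standing in the nest, then swing it back open past upright to its stop. Then draw that cutter up out of the nest, carry it to the light pad, lean it to 45 degrees (halfway between upright and level, cutting tip still the lower end), and finish while still holding it there, motionless in the gripper, with its cutting tip above the middle of the pad and at least 10 cm higher than it. Leave the clamp open and the other things on the bench where they are.

Things in the scene. Friction and masses are not known exactly. Their poses are not given: they have to be found in the camera images.
- nest: Fixed steel check nest: base 84 (x) x 172 (y) x 10 mm; bored block 60 x 60 mm, top 47 mm above the bench, bore 23 mm wide, 37 mm deep. Two hinge cheeks (42 mm overall in x, 26 mm in y) at y = +90 mm stand 135 mm above the bench. Origin on the bore's axis at bench height, z up; +y points from bore to hinge, x is parallel to the hinge axis. Position and yaw vary.
- clamp (a joint): Clamp arm's angle, rad. 0: level, its rubber pad resting on the end of the cutter in the nest; 1.57: straight up; 2.1: fully open, leaning back on its stop. Starts open. Turns easily (lightly damped); either side of upright it sinks by its own weight (about 0.15 N m when level), so let go it stays down on the cutter or back on its stop.
- clamp_hinge (a point): Point on the clamp's hinge axis: 85 mm in +y of the bore's axis (nest frame), 120 mm above the bench. The axis runs along the nest's x.
- clamp_ball (a point): Centre of the black ball, 26 mm in diameter, on the end of the clamp arm (a 12 x 10 mm bar), 150 mm from the hinge axis. At angle q it is at x = 0, y = 85 - 150 cos q mm, z = 120 + 150 sin q mm in the nest frame. Pinched by its sides along the nest's x it turns freely between the fingers while the arm swings.
- cutter: The steel cutter in the nest, about 0.26 kg, 95 mm long, round about its z. Origin at the end face of the cutting tip; z runs from tip to shank. Fluted nose 18 mm in diameter, z = 0 to 35 mm (in the bore); collar 36 mm in diameter, 35 to 43 mm (on the block's top); plain shank 20 mm in diameter, 43 to 95 mm. At the start the tip is down, 12 mm above the bench.
- light_pad: Fixed flat inspection light pad, 140 x 140 mm, 13 mm high, grey rim and white face. Origin at its centre, at bench height.
- caliper: Bystander: caliper lying flat on the left of the nest, pointing away from the robot, 200 mm long along its y, jaws reaching 46 mm to its +x. Origin under the middle of the beam.
- wheel: Bystander: grey cup grinding wheel, 100 mm in diameter, 32 mm high, behind the nest. Origin under its centre.
- wrench: Bystander: wrench lying flat, about 170 mm long, on the left of the caliper. Origin under its middle.
- spare_a: Bystander: spare cutter standing in the wooden rack at the back left (rack 75 x 150 x 45 mm); shank 16 mm in diameter, its end 93 mm above the bench. Origin at its lower end.
- spare_b: Bystander: thinner spare cutter in the same rack, shank 12 mm in diameter, its end 108 mm above the bench. Origin at its lower end.
- dish: Bystander: empty steel dish, 90 mm wide, 30 mm high, between nest and bottle. Origin under its centre.
- bottle: Bystander: clear bottle, 64 mm in diameter, 190 mm high, back right. Origin under its centre.

How it is judged:
On the way, in this order (a step that is already met when the one before it is completed fails the run):
1. the clamp arm rests down on the cutter seated in the nest (value of joint clamp between -0.05 and 0.05 rad and horizontal distance between cutter and nest below 0.005 m and height (world z) of cutter below 0.016 m), for 0.2 s.
2. the clamp arm is swung back open, past upright, the cutter still in the nest (value of joint clamp above 1.8 rad and height (world z) of cutter below 0.03 m), for 0.2 s.
3. the cutter is drawn up out of the nest in the gripper (height (world z) of cutter above 0.06 m and contact force between the fingers and cutter above 1 N), for 0.1 s.
At the end, for the whole second after the job is handed in: The cutter is held by the fingers and at rest, leaning 45 +- 13 degrees from upright with its tip the lower end, the tip above the pad (within 50 mm of its middle, seen from above) and over 100 mm above the bench; it does not touch the nest; the clamp is open (over 1.8 rad) (angle between cutter's own z axis and vertical between 0.56 and 1.01 rad and height (world z) of cutter above 0.1 m and horizontal distance between cutter and light_pad below 0.05 m and contact force between the fingers and cutter above 1 N and contact force between cutter and nest below 0.2 N and linear speed of cutter below 0.03 m/s and value of joint clamp above 1.8 rad); the arm keeps its last pose, push and grip.
It fails at once if a bystander (caliper, wheel, wrench, spare cutter, dish or bottle) is moved by more than 30 mm (distance of any of caliper, wheel, wrench, spare_a, spare_b, dish, bottle from where it was at the start of the episode above 0.03 m).
It also fails if it takes over 67 s, if anything falls off the work surface, if the arm or the gripper's body presses on something with over 40 N, if the wrist force passes 120 N, or if a joint passes its speed limit or range.

## Working session

There is one attempt and no reset: what is moved stays moved. The work goes in short steps, Python scripts to look and compute and a shell command to move; the robot and the scene stay as the last step left them, time stands still between calls to the robot, and variables do not carry over. Pictures are saved under pics/ and viewed, at most 10 in all, crops included, and the job is handed in when it is done.

```bash
mkdir -p pics; ls; python3 - <<'E'
from station import manip, eyes, ticket
import cv2
for n in ("top","side"):
    im=eyes.get_image(n); cv2.imwrite(f"pics/{n}0.png",im[:,:,::-1]); c=eyes.calibration(n); print(n,c)
o=manip.get_obs(); print(o["time_s"],o["tcp_pos"],o["tcp_rot"],o["finger_gap"],o["ft_force"])
E
```

```text
pics
top {'fx': 519.6014762812525, 'fy': 519.6014762812525, 'cx': 318.2121521474097, 'cy': 237.4884456134777, 'position': array([0.4822831 , 0.02106367, 1.3176784 ]), 'rotation': array([[-0.01908029, -0.99485031,  0.09954301],
       [-0.99979804,  0.01835666, -0.00818047],
       [ 0.00631107, -0.09967899, -0.99499963]])}
side {'fx': 544.0647293713758, 'fy': 544.0647293713758, 'cx': 325.27625698166577, 'cy': 236.33705347677272, 'position': array([0.26548962, 0.8749984 , 0.75873159]), 'rotation': array([[-0.92590245, -0.22827743,  0.30098848],
       [-0.37759187,  0.53530013, -0.75556479],
       [ 0.01135922, -0.81323009, -0.5818314 ]])}
0.1 [0.16803841 0.6273629  0.23838424] [[-9.65967805e-01  2.58662118e-01 -3.29875627e-04]
 [ 2.58662307e-01  9.65966410e-01 -1.64468444e-03]
 [-1.06768786e-04 -1.67403861e-03 -9.99998593e-01]] 0.085281737416628 [ 0.0718124  -0.43080834 -0.06157036]
```

View pics/top0.png

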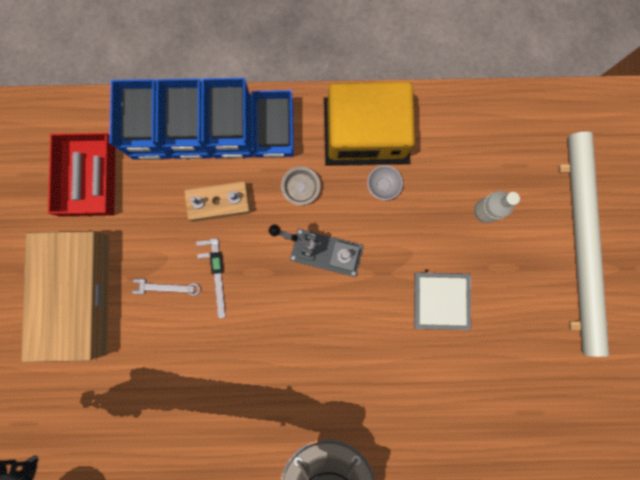

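View pics/side0.png

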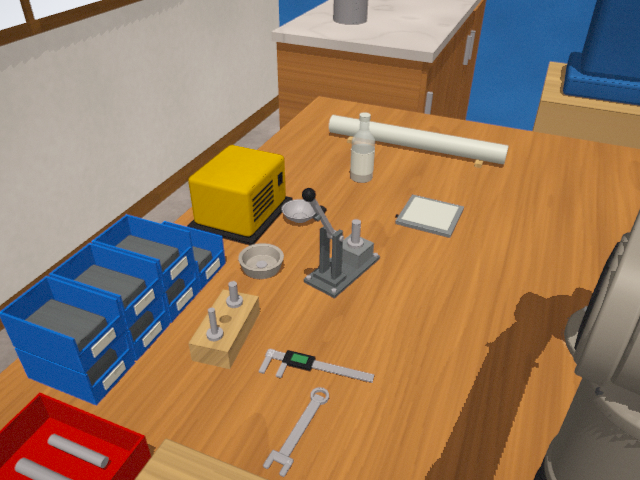

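The top view shows the nest around (327,253), its shank end at (345,256), the ball at (274,230) and the pad at (443,301). In the side view the ball is at (309,195), the shank end at (356,224) and the pad at (431,215). I'll enlarge both for accuracy.

```bash
python3 - <<'E'
import cv2,numpy as np
a=cv2.imread("pics/top0.png")[215:285,262:372]; b=cv2.imread("pics/side0.png")[180:300,290:400]
a=cv2.resize(a,None,fx=7,fy=7,interpolation=2)[:490]; cv2.imwrite("pics/topc.png",a)
cv2.imwrite("pics/sidec.png",cv2.resize(b,None,fx=5,fy=5,interpolation=2))
E
```

```text
(no output)
```

View pics/topc.png

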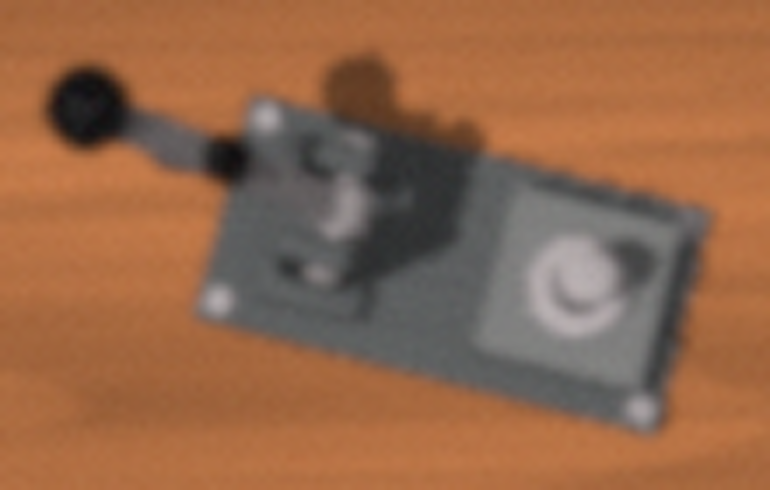

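View pics/sidec.png

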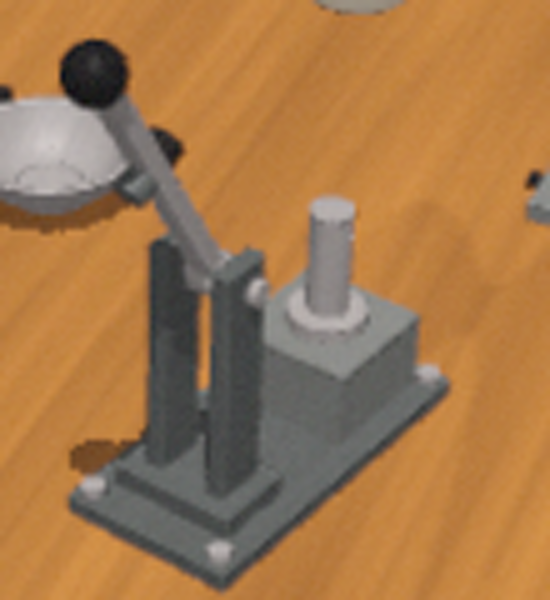

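```bash
cat > h.py <<'E'
import numpy as np
from station import manip, eyes
from scipy.optimize import least_squares
def proj(c,P):
    p=(np.atleast_2d(P)-c["position"])@c["rotation"]
    return np.c_[c["fx"]*p[:,0]/p[:,2]+c["cx"], c["fy"]*p[:,1]/p[:,2]+c["cy"]]
def ray(c,uv,z):
    d=c["rotation"]@np.array([(uv[0]-c["cx"])/c["fx"],(uv[1]-c["cy"])/c["fy"],1]); p=c["position"]
    return p+d*(z-p[2])/d[2]
def Rz(a): return np.array([[np.cos(a),-np.sin(a),0],[np.sin(a),np.cos(a),0],[0,0,1]])
E
python3 - <<'E'
from h import *
T=eyes.calibration("top");S=eyes.calibration("side")
q=2.1
ball=[0,.085-.15*np.cos(q),.12+.15*np.sin(q)]
f=lambda u,v:(262+u/7-.43,215+v/7-.43)
g=lambda u,v:(290+u/5-.4,180+v/5-.4)
yh,yl=.110,-.062   # base y extent guess, fitted as free offset
def res(p,full=0):
    x,y,a,off=p; W=lambda L:(Rz(a)@np.array(L,float).T).T+[x,y,0]
    c=[[.042,off+.086,.01],[.042,off-.086,.01],[-.042,off-.086,.01],[-.042,off+.086,.01]]
    t=proj(T,W([ball,[0,0,.107],[0,0,.055]]+c)); s=proj(S,W([ball,[0,0,.107]]))
    tm=[f(88,106),f(588,270),f(574,285),f(262,93),f(712,210),f(657,432),f(198,317)]
    sm=[g(94,73),g(332,209)]
    return np.r_[(t-tm).ravel(),(s-sm).ravel()]
r=least_squares(res,[.45,0,-.25,.02],loss="soft_l1");x=r.x;print(x.round(4));print(res(x).reshape(-1,2).round(2))
a=x[2];W=lambda L:(Rz(a)@np.array(L))+[x[0],x[1],0]
print("ball",W(ball),"hinge",W([0,.085,.12]))
print("pad",[ray(T,(u,v),.013).round(4) for u,v in [(416,273),(470,273),(471,329),(415,329)]],ray(T,(443,301),.013),ray(S,(431,215),.013))
print("dish",ray(T,(385,183),.015),"wheel",ray(T,(301,186),.016),"bottle base?",ray(S,(362,178),0))
E
```

```text
[ 0.5643 -0.0512 -0.2687  0.0421]
[[-0.32  0.01]
 [-0.36  0.51]
 [ 0.4  -0.16]
 [-1.05 -0.09]
 [ 0.56 -0.06]
 [ 0.45  0.51]
 [-0.27  0.01]
 [-0.17 -0.34]
 [-0.17 -0.89]]
ball [0.60698089 0.10376448 0.2494814 ] hinge [0.58687557 0.03075529 0.12      ]
pad [array([ 0.5187, -0.2333,  0.013 ]), array([ 0.5162, -0.369 ,  0.013 ]), array([ 0.3774, -0.3648,  0.013 ]), array([ 0.3801, -0.2256,  0.013 ])] [ 0.44772085 -0.2981418   0.013     ] [ 0.44250792 -0.28217843  0.013     ]
dish [ 0.74900181 -0.1624941   0.015     ] wheel [0.74485227 0.05160586 0.016     ] bottle base? [ 0.66948982 -0.41311852  0.        ]
```

```bash
cat >> h.py <<'E'
from scipy.spatial.transform import Rotation as Ro
N=np.array([.5643,-.0512,0]); A=-.2687
def nest(p): return Rz(A)@np.array(p,float)+N
def ball(q): return nest([0,.085-.15*np.cos(q),.12+.15*np.sin(q)])
y=Rz(A)@[1,0,0]; z=np.array([0,0,-1.]); RD=np.c_[np.cross(y,z),y,z]
def go(p,R=RD,o=None):
    o=o or manip.get_obs(); M=o["tcp_rot"]
    print("slide",(M.T@(np.array(p)-o["tcp_pos"])/.05).round(3).tolist(),"dr",Ro.from_matrix(M.T@R).as_rotvec().round(3).tolist())
def st():
    o=manip.get_obs(); print("t",round(o["time_s"],2),"tcp",o["tcp_pos"].round(4),"q",np.round(o["q"],2),"F",np.round(o["ft_force"],1),"gap",round(float(o["finger_gap"]),4),"ff",o["finger_force"])
E
python3 -c "
from h import *
st();print(RD.round(3));b=ball(2.1);print(b);go(b+[0,0,.1-.011])"
```

```text
t 0.1 tcp [0.168  0.6274 0.2384] q [-1.41  0.4   0.04  1.54 -0.02  1.21 -0.05] F [ 0.1 -0.4 -0.1] gap 0.0853 ff 0.0
[[ 0.265  0.964  0.   ]
 [ 0.964 -0.265  0.   ]
 [ 0.     0.    -1.   ]]
[0.60696951 0.10375952 0.2494814 ]
slide [-11.189, -7.848, -1.988] dr [-0.001, 0.001, 1.578]
```

```bash
python3 -m inch '{"slide":[[-1,-0.7,-1],[-2,-1.4,-2],[-3,-2.1,-2],[-4,-2.8,-2],[-5,-3.5,-2],[-6,-4.2,-2],[-7,-4.9,-2],[-8,-5.6,-2]],"dr":[[0,0,0.14],[0,0,0.28],[0,0,0.42],[0,0,0.56],[0,0,0.7],[0,0,0.84],[0,0,0.98],[0,0,1.12]]}' 0 40; python3 -c "
from h import *
st();go(ball(2.1)+[0,0,.1-.011])"
```

```text
time_s: 1.1
tcp_pos: [0.471, 0.2663, 0.3391]
tcp_rot: [[-0.184, 0.983, -0.0], [0.983, 0.184, 0.0], [0.0, -0.0, -1.0]]
ft_force: [1.3, 0.4, 0.2]
finger_gap: 0.0857
finger_force: 0.0
t 1.1 tcp [0.471  0.2663 0.3391] q [-0.99  0.15  0.46  1.66 -0.07  1.35 -0.34] F [1.3 0.4 0.2] gap 0.0857 ff 0.0
slide [-3.696, 2.075, 0.011] dr [-0.0, -0.0, 0.454]
```

```bash
python3 -m inch '{"slide":[[-0.9,0.5,0],[-1.8,1,0],[-2.8,1.5,0],[-3.7,2.08,0],[-3.7,2.08,0],[-3.7,2.08,0]],"dr":[[0,0,0.12],[0,0,0.24],[0,0,0.36],[0,0,0.454],[0,0,0.454],[0,0,0.454]]}'; python3 - <<'E'
from h import *
import cv2
st();go(ball(2.1)+[0,0,-.011])
c=eyes.calibration("wrist");im=eyes.get_image("wrist");cv2.imwrite("pics/w1.png",im[:,:,::-1]);print(c["position"],proj(c,ball(2.1)),proj(c,nest([0,0,.107])),proj(c,nest([.03,.03,.047])))
for n in("top","side"):
    im=eyes.get_image(n);cv2.imwrite(f"pics/{n}1.png",im[:,:,::-1])
E
```

```text
time_s: 1.85
tcp_pos: [0.6067, 0.1066, 0.3387]
tcp_rot: [[0.261, 0.965, -0.001], [0.965, -0.261, 0.001], [0.0, -0.002, -1.0]]
ft_force: [-0.1, 1.6, 0.4]
finger_gap: 0.0854
finger_force: 0.0
t 1.85 tcp [0.6067 0.1066 0.3387] q [-0.71  0.33  0.63  1.49 -0.2   1.39 -0.34] F [-0.1  1.6  0.4] gap 0.0854 ff 0.0
slide [-0.054, 0.023, 2.003] dr [-0.002, -0.0, 0.004]
[0.62605058 0.18222023 0.47352408] [[327.06847684 258.97269739]] [[324.61337962 362.40288435]] [[351.71244974 308.16625431]]
```

View pics/w1.png

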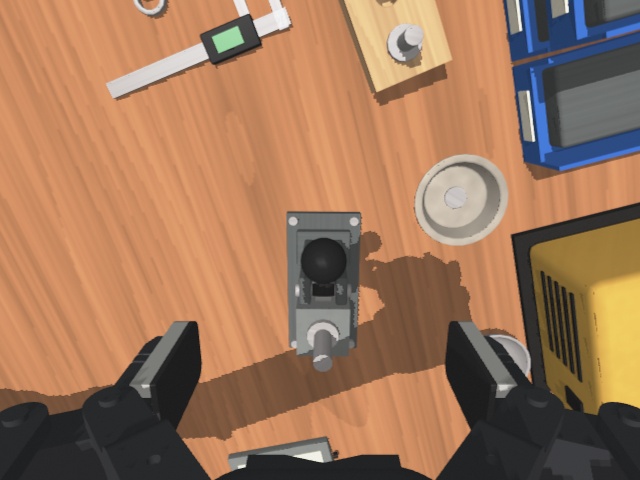

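The ball at (323,260) is centred between the fingers, and the prediction of (327,259) agrees to about 2 mm. The shank end is at (322,363). I'll descend and pinch the ball.

```bash
python3 -m inch '{"slide":[[-0.05,0,0.7],[-0.05,0,1.4],[-0.05,0,2],[-0.05,0,2],[-0.05,0,2]],"dr":[[0,0,0],[0,0,0],[0,0,0],[0,0,0],[0,0,0]]}' && python3 -m inch '{"slide":[[0,0,0],[0,0,0],[0,0,0],[0,0,0],[0,0,0],[0,0,0],[0,0,0],[0,0,0]],"dr":[[0,0,0],[0,0,0],[0,0,0],[0,0,0],[0,0,0],[0,0,0],[0,0,0],[0,0,0]]}' 1 30; python3 - <<'E'
from h import *
st();o=manip.get_obs();R=o["tcp_rot"];g=o["tcp_pos"]-.011*R[:,2]
print("grasp in nest",Rz(-A)@(g-N), "pred",Rz(-A)@(ball(2.1)-N))
for q in np.linspace(2.1,0,17): 
    d=ball(q)-ball(2.1); print(round(q,2),(R.T@d/.05).round(2).tolist())
E
```

```text
time_s: 2.62
tcp_pos: [0.6071, 0.1043, 0.2407]
tcp_rot: [[0.261, 0.965, 0.002], [0.965, -0.261, 0.001], [0.001, 0.002, -1.0]]
ft_force: [0.4, -0.2, 0.8]
finger_gap: 0.0855
finger_force: 0.0
time_s: 3.62
tcp_pos: [0.6062, 0.1037, 0.2398]
tcp_rot: [[0.262, 0.965, -0.001], [0.965, -0.262, 0.001], [0.0, -0.001, -1.0]]
ft_force: [-3.3, 0.4, 5.7]
finger_gap: 0.0242
finger_force: 29.3
t 3.62 tcp [0.6062 0.1037 0.2398] q [-0.7   0.39  0.61  1.64 -0.24  1.19 -0.3 ] F [-3.3  0.4  5.7] gap 0.0242 ff 29.29799884557724
grasp in nest [-0.00070981  0.16041842  0.25081798] pred [-1.96732034e-17  1.60726916e-01  2.49481405e-01]
2.1 [0.0, 0.0, 0.0]
1.97 [-0.35, -0.0, -0.18]
1.84 [-0.72, -0.0, -0.3]
1.71 [-1.11, -0.0, -0.38]
1.58 [-1.5, -0.01, -0.41]
1.44 [-1.89, -0.01, -0.39]
1.31 [-2.28, -0.01, -0.31]
1.18 [-2.65, -0.01, -0.19]
1.05 [-3.01, -0.01, -0.01]
0.92 [-3.34, -0.01, 0.2]
0.79 [-3.63, -0.01, 0.46]
0.66 [-3.89, -0.01, 0.76]
0.52 [-4.11, -0.01, 1.08]
0.39 [-4.29, -0.02, 1.44]
0.26 [-4.41, -0.02, 1.81]
0.13 [-4.49, -0.02, 2.19]
0.0 [-4.52, -0.01, 2.59]
```

```bash
python3 -m inch '{"slide":[[-0.17,0,-0.1],[-0.35,0,-0.18],[-0.53,0,-0.25],[-0.72,0,-0.3],[-1.11,0,-0.38],[-1.5,0,-0.41],[-1.5,0,-0.41],[-1.5,0,-0.41]],"dr":[[0,0,0],[0,0,0],[0,0,0],[0,0,0],[0,0,0],[0,0,0],[0,0,0],[0,0,0]]}'; python3 - <<'E'
from h import *
import cv2
st();o=manip.get_obs();R=o["tcp_rot"];g=o["tcp_pos"]-.011*R[:,2];print("grasp in nest",Rz(-A)@(g-N))
a=eyes.get_image("side")[120:320,250:450];b=eyes.get_image("top")[190:310,250:400]
cv2.imwrite("pics/s2.png",cv2.resize(a,None,fx=3,fy=3)[:,:,::-1])
E
```

```text
time_s: 4.62
tcp_pos: [0.5856, 0.0293, 0.2597]
tcp_rot: [[0.264, 0.965, -0.002], [0.965, -0.264, -0.001], [-0.001, -0.002, -1.0]]
ft_force: [-4.9, 1.6, 2.8]
finger_gap: 0.0238
finger_force: 30.1
t 4.62 tcp [0.5856 0.0293 0.2597] q [-0.63  0.32  0.65  1.68 -0.2   1.21 -0.2 ] F [-4.9  1.6  2.8] gap 0.0238 ff 30.103603899478912
grasp in nest [-0.00081549  0.08326208  0.27067179]
```

View pics/s2.png

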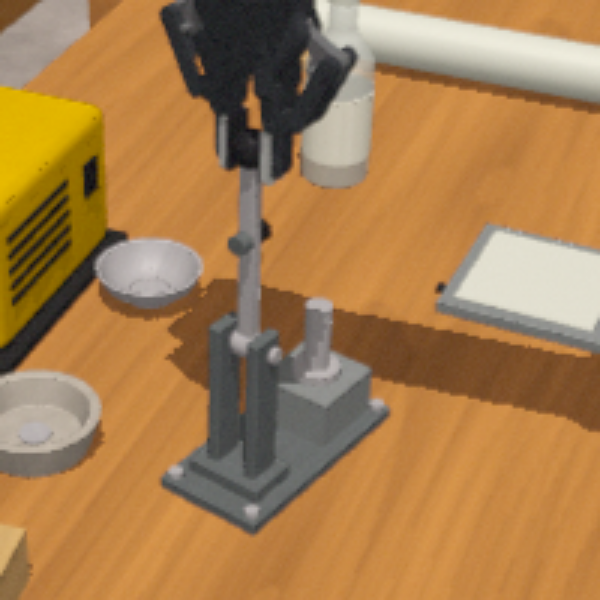

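The arm stands upright with the ball (crop 250,150) held between the fingers. Next I swing it down.

```bash
python3 -m inch '{"slide":[[-0.39,0,0.02],[-0.78,0,0.1],[-1.15,0,0.22],[-1.51,0,0.4],[-1.84,0,0.61],[-2.13,0,0.87],[-2.39,0,1.17],[-2.39,0,1.17]],"dr":[[0,0,0],[0,0,0],[0,0,0],[0,0,0],[0,0,0],[0,0,0],[0,0,0],[0,0,0]]}'; python3 - <<'E'
from h import *
st();o=manip.get_obs();R=o["tcp_rot"];g=o["tcp_pos"]-.011*R[:,2];n=Rz(-A)@(g-N);print("grasp in nest",n,"q",np.arctan2(n[2]-.12,.085-n[1]),"r",np.hypot(n[2]-.12,.085-n[1]))
E
```

```text
time_s: 5.72
tcp_pos: [0.5532, -0.0874, 0.2001]
tcp_rot: [[0.265, 0.964, -0.004], [0.964, -0.265, -0.003], [-0.004, -0.003, -1.0]]
ft_force: [-6.5, -0.9, 2.7]
finger_gap: 0.0239
finger_force: 31.5
t 5.72 tcp [ 0.5532 -0.0874  0.2001] q [-0.46  0.33  0.68  1.81 -0.23  1.08  0.03] F [-6.5 -0.9  2.7] gap 0.0239 ff 31.51474356651306
grasp in nest [-0.00103663 -0.03783389  0.21106864] q 0.6379722497647274 r 0.1529106308066222
```

```bash
python3 -m inch '{"slide":[[-0.22,0,0.32],[-0.4,0,0.68],[-0.52,0,1.05],[-0.57,0,1.24],[-0.6,0,1.43],[-0.62,0,1.62],[-0.63,0,1.82],[-0.63,0,1.82]],"dr":[[0,0,0],[0,0,0],[0,0,0],[0,0,0],[0,0,0],[0,0,0],[0,0,0],[0,0,0]]}'; python3 - <<'E'
from h import *
st();o=manip.get_obs();R=o["tcp_rot"];g=o["tcp_pos"]-.011*R[:,2];n=Rz(-A)@(g-N);print("grasp in nest",n,"q",np.arctan2(n[2]-.12,.085-n[1]),"r",np.hypot(n[2]-.12,.085-n[1]))
E
```

```text
time_s: 6.72
tcp_pos: [0.5454, -0.1156, 0.1095]
tcp_rot: [[0.262, 0.965, -0.004], [0.965, -0.262, -0.001], [-0.002, -0.004, -1.0]]
ft_force: [-6.3, -2.2, -0.3]
finger_gap: 0.0242
finger_force: 32.0
t 6.72 tcp [ 0.5454 -0.1156  0.1095] q [-0.36  0.44  0.63  1.9  -0.32  0.9   0.16] F [-6.3 -2.2 -0.3] gap 0.0242 ff 31.986558437347412
grasp in nest [-0.0010665  -0.06703556  0.12052348] q 0.0034431159869637257 r 0.15203646178643518
```

```bash
python3 -m inch '{"slide":[[0,0,0.04],[0,0,0.08],[0,0,0.08]],"dr":[[0,0,0],[0,0,0],[0,0,0]]}';  python3 -m inch '{"slide":[[0,0,0],[0,0,0],[0,0,0],[0,0,0],[0,0,0]],"dr":[[0,0,0],[0,0,0],[0,0,0],[0,0,0],[0,0,0]]}' 0.5; python3 - <<'E'
from h import *
import cv2
st();o=manip.get_obs();R=o["tcp_rot"];g=o["tcp_pos"]-.011*R[:,2];n=Rz(-A)@(g-N);print("grasp in nest",n)
a=eyes.get_image("side")[150:310,280:440];b=eyes.get_image("wrist")
b=cv2.resize(b[160:],(533,267));a=cv2.resize(a,(400,400));c=np.zeros((400,800,3),np.uint8);c[:,:400]=a;c[:300,400:]=cv2.resize(eyes.get_image("wrist"),(400,300))
cv2.imwrite("pics/s3.png",c[:,:,::-1])
E
```

```text
time_s: 7.1
tcp_pos: [0.5454, -0.1155, 0.106]
tcp_rot: [[0.262, 0.965, -0.004], [0.965, -0.262, -0.001], [-0.002, -0.004, -1.0]]
ft_force: [-6.3, -1.4, -0.3]
finger_gap: 0.024
finger_force: 32.0
time_s: 7.72
tcp_pos: [0.5475, -0.1146, 0.1064]
tcp_rot: [[0.262, 0.965, 0.0], [0.965, -0.262, 0.0], [0.0, 0.0, -1.0]]
ft_force: [0.2, -0.3, -0.2]
finger_gap: 0.0423
finger_force: 0.0
t 7.72 tcp [ 0.5475 -0.1146  0.1064] q [-0.36  0.45  0.63  1.91 -0.33  0.89  0.16] F [ 0.2 -0.3 -0.2] gap 0.0423 ff 0.0
grasp in nest [ 0.00066624 -0.06554944  0.11735829]
```

View pics/s3.png

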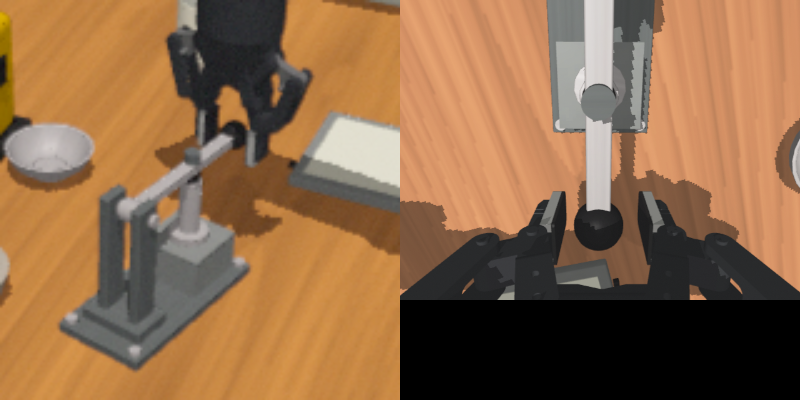

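The side view shows the arm level on the shank end. The wrist view shows the ball at (598,227), free between the open fingers. I'll pinch again and swing it back.

```bash
python3 -m inch '{"slide":[[0,-0.03,-0.05],[0,-0.03,-0.05],[0,-0.03,-0.05],[0,-0.03,-0.05],[0,-0.03,-0.05],[0,-0.03,-0.05]],"dr":[[0,0,0],[0,0,0],[0,0,0],[0,0,0],[0,0,0],[0,0,0]]}' 1 30 && python3 -m inch '{"slide":[[0.03,0,-0.4],[0.11,0,-0.78],[0.23,0,-1.15],[0.41,0,-1.51],[0.63,0,-1.83],[0.89,0,-2.13],[1.18,0,-2.39],[1.51,0,-2.6]],"dr":[[0,0,0],[0,0,0],[0,0,0],[0,0,0],[0,0,0],[0,0,0],[0,0,0],[0,0,0]]}'; python3 - <<'E'
from h import *
st();o=manip.get_obs();R=o["tcp_rot"];g=o["tcp_pos"]-.011*R[:,2];n=Rz(-A)@(g-N);print("grasp in nest",n,"q",np.arctan2(n[2]-.12,.085-n[1]),"r",np.hypot(n[2]-.12,.085-n[1]))
E
```

```text
time_s: 8.62
tcp_pos: [0.5457, -0.1142, 0.1088]
tcp_rot: [[0.262, 0.965, -0.0], [0.965, -0.262, 0.0], [0.0, -0.0, -1.0]]
ft_force: [-1.2, 0.1, 1.5]
finger_gap: 0.0238
finger_force: 29.6
time_s: 9.62
tcp_pos: [0.566, -0.0407, 0.2398]
tcp_rot: [[0.262, 0.965, 0.0], [0.965, -0.262, -0.001], [-0.0, 0.001, -1.0]]
ft_force: [1.0, -2.4, -2.7]
finger_gap: 0.0238
finger_force: 29.7
t 9.62 tcp [ 0.566  -0.0407  0.2398] q [-0.55  0.3   0.68  1.75 -0.21  1.16 -0.08] F [ 1.  -2.4 -2.7] gap 0.0238 ff 29.6589133143425
grasp in nest [-0.0011464   0.01055128  0.25076018] q 1.0532161622028675 r 0.15046872508685613
```

```bash
python3 -m inch '{"slide":[[0.36,0,-0.18],[0.73,0,-0.3],[1.12,0,-0.38],[1.51,0,-0.4],[1.9,0,-0.37],[2.29,0,-0.29],[2.66,0,-0.17],[2.8,0,-0.11]],"dr":[[0,0,0],[0,0,0],[0,0,0],[0,0,0],[0,0,0],[0,0,0],[0,0,0],[0,0,0]]}' && python3 -m inch '{"slide":[[0,0,0],[0,0,0],[0,0,0],[0,0,0],[0,0,0],[0,0,0]],"dr":[[0,0,0],[0,0,0],[0,0,0],[0,0,0],[0,0,0],[0,0,0]]}' 0 ; python3 - <<'E'
from h import *
st();o=manip.get_obs();R=o["tcp_rot"];g=o["tcp_pos"]-.011*R[:,2];n=Rz(-A)@(g-N);print("grasp in nest",n,"q",np.arctan2(n[2]-.12,.085-n[1]))
p=nest([-.0015,0,.135]);print("above cutter");go(p+[0,0,.12]);go(nest([-.0015,0,.085-.011]))
E
```

```text
time_s: 10.62
tcp_pos: [0.6039, 0.0959, 0.2437]
tcp_rot: [[0.26, 0.966, 0.003], [0.966, -0.26, 0.0], [0.001, 0.003, -1.0]]
ft_force: [5.1, 0.4, 3.6]
finger_gap: 0.0242
finger_force: 31.5
time_s: 11.38
tcp_pos: [0.6023, 0.0937, 0.2444]
tcp_rot: [[0.262, 0.965, -0.0], [0.965, -0.262, 0.0], [0.0, -0.0, -1.0]]
ft_force: [0.9, 1.6, -0.6]
finger_gap: 0.0851
finger_force: 0.0
t 11.38 tcp [0.6023 0.0937 0.2444] q [-0.69  0.38  0.62  1.64 -0.23  1.2  -0.29] F [ 0.9  1.6 -0.6] gap 0.0851 ff 0.0
grasp in nest [-0.00185565  0.14977419  0.25535024] q 2.017151204285008
above cutter
slide [-2.995, -0.004, -0.214] dr [-0.0, -0.0, 0.004]
slide [-2.996, -0.003, 3.406] dr [-0.0, -0.0, 0.004]
```

```bash
python3 -m inch '{"slide":[[0,0,-0.7],[0,0,-1.2],[-1,0,-1.2],[-2,0,-1.2],[-3,0,-1.2],[-3,0,0],[-3,0,0.8],[-3,0,0.8]],"dr":[[0,0,0],[0,0,0],[0,0,0],[0,0,0],[0,0,0],[0,0,0],[0,0,0],[0,0,0]]}' 0 ; python3 - <<'E'
from h import *
import cv2
st()
c=eyes.calibration("wrist");b=eyes.get_image("wrist");print(proj(c,nest([0,0,.107])),proj(c,nest([-.0015,0,.107])))
a=eyes.get_image("side")[150:310,280:440];a=cv2.resize(a,(300,300));o=np.zeros((480,800,3),np.uint8);o[:300,:300]=a;o[:375,300:]=cv2.resize(b,(500,375))
cv2.imwrite("pics/s4.png",o[:,:,::-1]);go(nest([-.0015,0,.085-.011]))
E
```

```text
time_s: 12.38
tcp_pos: [0.5607, -0.0507, 0.2017]
tcp_rot: [[0.262, 0.965, -0.007], [0.965, -0.262, -0.0], [-0.002, -0.006, -1.0]]
ft_force: [1.0, -0.2, 0.2]
finger_gap: 0.0852
finger_force: 0.0
t 12.38 tcp [ 0.5607 -0.0507  0.2017] q [-0.52  0.34  0.67  1.8  -0.24  1.09 -0.03] F [ 1.  -0.2  0.2] gap 0.0852 ff 0.0
[[332.43003922 250.25448944]] [[329.80136327 250.23884705]]
slide [0.001, -0.027, 2.63] dr [0.002, -0.0, 0.004]
```

View pics/s4.png

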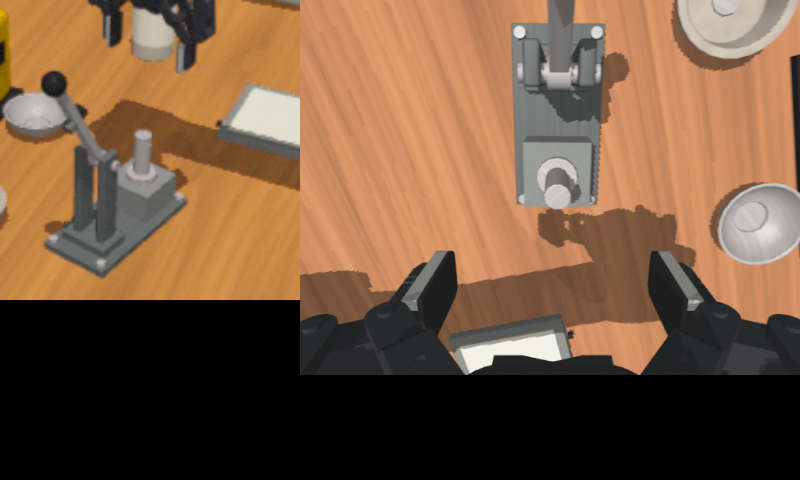

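The clamp leans on its stop and the cutter is seated. Its shank end, at wrist pixel (329,252), matches the prediction. Descend and grasp.

```bash
python3 -m inch '{"slide":[[0,-0.03,0.7],[0,-0.03,1.4],[0,-0.03,2],[0,-0.03,2.4],[0,-0.03,2.63],[0,-0.03,2.63],[0,-0.03,2.63]],"dr":[[0,0,0],[0,0,0],[0,0,0],[0,0,0],[0,0,0],[0,0,0],[0,0,0]]}' && python3 -m inch '{"slide":[[0,0,0],[0,0,0],[0,0,0],[0,0,0],[0,0,0],[0,0,0],[0,0,0],[0,0,0]],"dr":[[0,0,0],[0,0,0],[0,0,0],[0,0,0],[0,0,0],[0,0,0],[0,0,0],[0,0,0]]}' 1 80; python3 -c "
from h import *
st()"
```

```text
time_s: 13.35
tcp_pos: [0.5628, -0.0507, 0.0741]
tcp_rot: [[0.262, 0.965, 0.003], [0.965, -0.262, 0.0], [0.001, 0.002, -1.0]]
ft_force: [0.5, -0.9, 0.5]
finger_gap: 0.0857
finger_force: 0.0
time_s: 14.35
tcp_pos: [0.5621, -0.0507, 0.0731]
tcp_rot: [[0.262, 0.965, 0.001], [0.965, -0.262, 0.0], [0.0, 0.001, -1.0]]
ft_force: [1.3, -0.0, 4.3]
finger_gap: 0.0182
finger_force: 78.0
t 14.35 tcp [ 0.5621 -0.0507  0.0731] q [-0.44  0.5   0.59  1.92 -0.37  0.83  0.07] F [ 1.3 -0.   4.3] gap 0.0182 ff 77.98349976539612
```

```bash
python3 -m inch '{"slide":[[0,0,-0.4],[0,0,-0.9],[0,0,-1.4],[0,0,-2],[0,0,-2.7],[0,0,-3.4],[0,0,-3.9],[0,0,-3.9]],"dr":[[0,0,0],[0,0,0],[0,0,0],[0,0,0],[0,0,0],[0,0,0],[0,0,0],[0,0,0]]}'; python3 -c "
from h import *
st();go([.447,-.298,.26])"
```

```text
time_s: 15.35
tcp_pos: [0.5617, -0.0506, 0.2682]
tcp_rot: [[0.262, 0.965, 0.001], [0.965, -0.262, 0.0], [0.001, 0.001, -1.0]]
ft_force: [0.5, -0.2, -2.4]
finger_gap: 0.0186
finger_force: 79.1
t 15.35 tcp [ 0.5617 -0.0506  0.2682] q [-0.56  0.27  0.7   1.72 -0.19  1.21 -0.07] F [ 0.5 -0.2 -2.4] gap 0.0186 ff 79.14109110832214
slide [-5.375, -0.92, 0.159] dr [0.001, -0.001, 0.004]
```

```bash
python3 -m inch '{"slide":[[-0.7,-0.12,0],[-1.5,-0.25,0],[-2.3,-0.4,0.1],[-3.1,-0.55,0.1],[-3.9,-0.7,0.15],[-4.7,-0.8,0.15],[-5.38,-0.92,0.15],[-5.38,-0.92,0.15]],"dr":[[0,0,0],[0,0,0],[0,0,0],[0,0,0],[0,0,0],[0,0,0],[0,0,0],[0,0,0]]}'; python3 - <<'E'
from h import *
st();o=manip.get_obs();R=o["tcp_rot"]
# tilt candidates: TCP so that tip (62 mm ahead of TCP) lies over the pad at z=.17
for n,w in (("+x",[np.pi/4,0,0]),("-x",[-np.pi/4,0,0]),("+y",[0,np.pi/4,0]),("-y",[0,-np.pi/4,0])):
    Q=R@Ro.from_rotvec(w).as_matrix(); print(n,"toolz",Q[:,2].round(2)); go(np.array([.447,-.298,.18])-.062*Q[:,2],Q)
E
```

```text
time_s: 16.35
tcp_pos: [0.4431, -0.3005, 0.2582]
tcp_rot: [[0.268, 0.963, -0.005], [0.963, -0.268, 0.0], [-0.001, -0.004, -1.0]]
ft_force: [0.0, 1.2, -3.1]
finger_gap: 0.018
finger_force: 79.1
t 16.35 tcp [ 0.4431 -0.3005  0.2582] q [-0.18  0.25  0.83  1.8  -0.19  1.19  0.44] F [ 0.   1.2 -3.1] gap 0.018 ff 79.05339002609253
+x toolz [-0.68  0.19 -0.7 ]
slide [0.071, 0.945, 0.686] dr [0.785, -0.0, 0.0]
-x toolz [ 0.68 -0.19 -0.71]
slide [0.071, -0.809, 0.686] dr [-0.785, 0.0, -0.0]
+y toolz [ 0.19  0.68 -0.71]
slide [-0.806, 0.068, 0.686] dr [-0.0, 0.785, -0.0]
-y toolz [-0.19 -0.68 -0.71]
slide [0.948, 0.068, 0.686] dr [0.0, -0.785, 0.0]
```

```bash
python3 -m inch '{"slide":[[-0.2,0,0.1],[-0.4,0,0.2],[-0.4,0,0.2],[-0.4,0,0.2]],"dr":[[0,0.15,0],[0,0.3,0],[0,0.36,0],[0,0.36,0]]}'; python3 -c "
from h import *
st()"
```

```text
time_s: 16.85
tcp_pos: [0.4405, -0.3175, 0.2479]
tcp_rot: [[0.248, 0.965, 0.089], [0.902, -0.264, 0.341], [0.353, -0.004, -0.936]]
ft_force: [-0.1, 0.1, -2.2]
finger_gap: 0.0184
finger_force: 78.9
t 16.85 tcp [ 0.4405 -0.3175  0.2479] q [ 0.16  0.4   0.76  1.7  -0.56  1.42  0.81] F [-0.1  0.1 -2.2] gap 0.0184 ff 78.94494295120239
```

```bash
python3 -c "
from h import *
a=np.pi/4
y=RD[:,1];h=RD[:,0]
z=h*np.sin(a)-np.array([0,0,1])*np.cos(a);Q=np.c_[np.cross(y,z),y,z];go(np.array([.447,-.298,.18])-.062*z,Q)"
```

```text
slide [-0.605, 0.023, 0.286] dr [-0.005, 0.425, -0.001]
```

```bash
python3 -m inch '{"slide":[[-0.2,0,0.1],[-0.4,0,0.2],[-0.6,0.02,0.29],[-0.6,0.02,0.29],[-0.6,0.02,0.29],[-0.6,0.02,0.29],[-0.6,0.02,0.29],[-0.6,0.02,0.29]],"dr":[[0,0.14,0],[0,0.28,0],[0,0.42,0],[0,0.42,0],[0,0.42,0],[0,0.42,0],[0,0.42,0],[0,0.42,0]]}'; python3 - <<'E'
from h import *
import cv2
st();o=manip.get_obs();z=o["tcp_rot"][:,2];tip=o["tcp_pos"]+.062*z;print("tip",tip,"tilt",np.degrees(np.arccos(-z[2])))
t=eyes.get_image("top");s=eyes.get_image("side")
print("tip px",proj(eyes.calibration("top"),tip),proj(eyes.calibration("side"),[tip,tip-.095*z]))
c=np.zeros((400,800,3),np.uint8);c[:,:400]=cv2.resize(t[180:360,300:480],(400,400));c[:,400:]=cv2.resize(s[100:280,300:480],(400,400));cv2.imwrite("pics/f.png",c[:,:,::-1])
E
```

```text
time_s: 17.85
tcp_pos: [0.4369, -0.3394, 0.2268]
tcp_rot: [[0.185, 0.965, 0.184], [0.687, -0.261, 0.678], [0.703, 0.001, -0.711]]
ft_force: [0.7, 0.1, -1.8]
finger_gap: 0.0181
finger_force: 79.0
t 17.85 tcp [ 0.4369 -0.3394  0.2268] q [ 0.49  0.62  0.64  1.59 -0.82  1.74  1.05] F [ 0.7  0.1 -1.8] gap 0.0181 ff 79.0438985824585
tip [ 0.4483148  -0.29734896  0.18270716] tilt 44.66226841601131
tip px [[461.78892731 302.4461086 ]] [[439.05884879 150.6945379 ]
 [456.24563911 114.64920452]]
```

View pics/f.png

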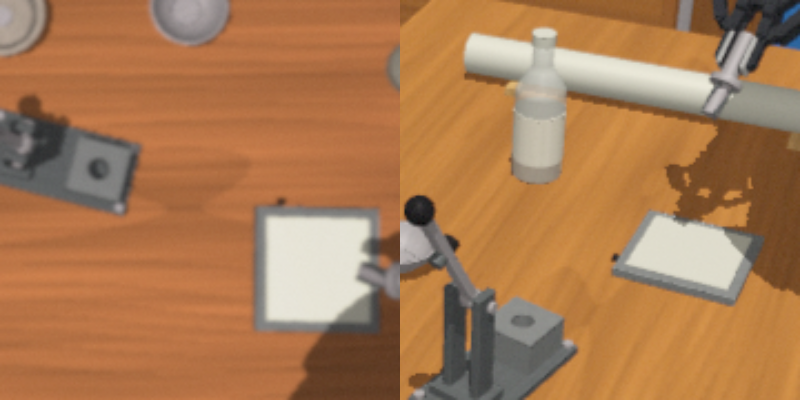

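The tip is at top-view pixel (463,301) and side-view pixel (440,149), both as computed. The cutter leans 45° over the pad, the clamp is open and the nest is empty. I'll check it's still, then hand in.

```bash
python3 -m inch '{"slide":[[0,0,0],[0,0,0],[0,0,0],[0,0,0]],"dr":[[0,0,0],[0,0,0],[0,0,0],[0,0,0]]}'; python3 -c "
from station import manip,ticket
print(abs(manip.get_obs()['qvel']).max());print(ticket.finish_job())"
```

```text
time_s: 18.45
tcp_pos: [0.4365, -0.34, 0.226]
tcp_rot: [[0.186, 0.965, 0.184], [0.686, -0.262, 0.679], [0.703, -0.0, -0.711]]
ft_force: [0.5, -0.6, -2.2]
finger_gap: 0.0185
finger_force: 79.0
0.001530274109482184
the job is handed in; nothing more can be done
None
```

I swung the clamp down onto the cutter and back open to its stop, then handed the job in at 18.5 s with the cutter held still at about 45° and its tip about 18 cm above the bench over the pad's middle; the hand-in returned no verdict.

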